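Weight down the plums in two pickling crocks

ROBOT

A 6-joint arm with a two-finger parallel gripper is mounted at the origin on a cart in front of the work surface, level with it; the furniture and walls round the work are solid. World frame = base frame: x ahead of the robot, y to its left, z up, the work surface at z = 0. Lengths are in m, angles in rad, forces in N, time in s.
With the tool pointing down it reaches from about 0.3 to 0.775 m from the base axis. Payload 14.6 kg.
Tool frame: the origin (TCP) lies at the centre of the arm's flange, where the gripper is bolted on; the fingertips stand 199 mm ahead of it and the grasp point (between the pads) lies ctrl.tcp_to_grasp ahead of it (ctrl.tcp_to_grasp is the distance from the TCP to the grasp point, in m); z points along the fingers, y is the line along which they close (so a half turn about z gives the same grasp; the last joint's range is limited). The gripper opens to 94 mm and grips with 3 to 60 N. Pads are 16 mm wide; open, the fingers measure 119 mm over their backs; the gripper's body (75 mm by 177 mm) begins 78 mm behind the grasp point.
Start: joints at [-0.067, 0.3, 1.521, -0, 1.321, -0.067], TCP at [0.55, -0, 0.405] pointing down, gripper open.
Joint ranges: [-3.03, 3.03], [-0.79, 2.21], [0.23, 2.52], [-1.04, 4.18], [0, 3.07], [-2.55, 2.55]. Speed limits (rad/s): [2.22, 2.22, 2.57, 3.14, 3.14, 3.14].

INTERFACE

Orientations are given as [roll, pitch, yaw] about the fixed x, y, z axes, in that order (R = Rz(yaw) Ry(pitch) Rx(roll)).
In Python, from station import ctrl gives the robot as it stands. The module is installed in compiled form; this text tells all that it offers.
- The arm moves only by the shell command python3 -m jog 'ROWS' [OPENING] [FORCE]. ROWS is JSON, a list of rows, each a list of 6 numbers: the shift along the tool's x, y, z in cm, then the turn, a rotation vector about the tool's x, y, z in rad. In form: [[tx, ty, tz, ax, ay, az], ...]. A call has 1 to 8 rows; each row is the pose to reach, as a shift and turn from the pose commanded when the call began, along the tool's axes at that moment; what a row does not reach only later rows make up. A row lasts 1/10 s, in which the tool goes at most 50 mm and 8.59 degrees, less where a joint would pass 70% of its speed; a pose out of reach is approached as far as the arm can. A call with a gripper value outside its range is refused whole. OPENING is the opening in per cent of the stroke, from 0 (shut) to 100 (fully open), set as the call begins (- or left out, the last holds). The fingers move at their own pace and stop on an object; FORCE is the grip in N (left out, the last holds). Time passes only in rows, so rows that repeat a pose let the fingers close. It gives the time, the measured TCP pose, the force, the opening and the grip force at its end, in the units of the state.
- ctrl.get_obs(): the state, without advancing time (a new reading comes with each control period).
- ctrl.camera(name): name is "scene" or "side" or "wrist"; returns a dict with "img" (420x560x3 uint8, blue, green, red), "intrinsics" (3x3 intrinsics, pixels), "R" (3x3) and "t" (3): a world point X has camera coordinates R X + t. Camera axes: x right, y down, z forward; pixel columns grow to the right and rows downward; lengths in m; the calibration is good to about 2 mm. A picture is of the moment at which its call begins. There is no depth.
- ctrl.hand_in(): hands the job in; it is judged then, once.
The state is a dict: "time_s": time; "qpos": joint angles; "joint_vel": joint speeds; "tau": joint torques, N m; "ee_pos": TCP position; "eef_rot": TCP orientation; "force": force on the tool from outside, world axes, zero at the start; "moment": the same for the moment, N m; "grip_width": finger opening in m; "grip_force": force on a finger pad.
Only numpy, scipy, OpenCV 4.12 (cv2) and the standard library are available. Lean on these libraries where they do the work, as an engineer would, in place of code of your own. Each camera call takes 0.05 s, during which the arm holds its last target. There are 200 camera calls.

TASK

Both crocks of plums are ready for pressing: lay each wooden drop lid flat on the plums inside the crock that it fits. Then lay the two half-moon weights flat on the large drop lid, one on each side of its grip bar with the straight side along the bar, and the slotted round weight flat on the small drop lid with the knob standing in the end of its slot. Lower the weights, do not drop them, and leave the two pens lying where they are.

Things in the scene. Friction and masses are not known exactly. Their poses are not given: they have to be found in the camera images.
- crock_large: larger of two round stoneware crocks (brown below, cream above), fixed, full of plums. 150 mm across outside, mouth 136 mm inside, rim 70 mm above the table; the plums form a flat firm bed 57 mm above the table. Origin: centre of its underside, on the table; z up.
- crock_small: smaller crock of the same make, fixed, full of plums. 112 mm across outside, mouth 98 mm inside, rim 58 mm above the table; flat firm bed of plums 47 mm above the table. Origin: centre of its underside, on the table; z up.
- lid_large_grip (a point): large wooden drop lid, 0.11 kg: disc 126 mm across, 10 mm thick, with a straight grip bar through the centre of its top, 14 mm thick (along x), 100 mm long (along y), top 36 mm above the underside. This point: middle of the bar, 31 mm above the underside. z up. Starts flat on the table.
- lid_small_grip (a point): small wooden drop lid, 0.06 kg: disc 88 mm across, 8 mm thick, with a round upright knob in its centre, 22 mm across, top 36 mm above the underside. This point: on the knob's axis, 30 mm above the underside. z up. Starts flat on the table.
- half_a_grip (a point): one half-moon weight, grey stoneware, 0.16-0.25 kg, the two are alike. D-shaped body 18 mm thick, straight side 108 mm, 44 mm deep. On it a grip lug 14 mm thick (along y), 30 mm long (x), top 46 mm above the underside. This point: in the lug, 39 mm above the underside. z up; the straight side is parallel to y at x = -20 mm, the curve's top at x = +24 mm. Starts flat on the table.
- half_b_grip (a point): other half-moon weight, grey stoneware, 0.16-0.25 kg, the two are alike. D-shaped body 18 mm thick, straight side 108 mm, 44 mm deep. On it a grip lug 14 mm thick (along y), 30 mm long (x), top 46 mm above the underside. This point: in the lug, 39 mm above the underside. z up; the straight side is parallel to y at x = -20 mm, the curve's top at x = +24 mm. Starts flat on the table.
- slotted_grip (a point): slotted round weight, grey stoneware, 0.14-0.21 kg: C-shaped disc 80 mm across, 20 mm thick, slot 36 mm wide from the edge to round the disc's centre. Opposite the slot a grip lug 14 mm thick (along y), 18 mm long (x), top 46 mm above the underside. This point: in the lug, 40 mm above the underside. z up; disc centre at x = -31 mm, slot opens to -x. Starts flat on the table.
- marker: bystander: the longer marker pen, black and white, 17 x 130 x 20 mm, lying on the table. Origin: centre of its underside; y along the pen.
- short_pen: bystander: the shorter pen, yellow-green and white, 17 x 110 x 20 mm, lying on the table. Origin: centre of its underside; y along the pen.

How it is judged:
By the outcome, as a careful person would: the job done as asked, in the order asked, and still so for the second after the job is handed in, with the robot touching nothing.
It also fails if it takes over 128 s, if anything falls off the work surface, if the arm or the gripper's body presses on something with over 40 N, if the wrist force passes 120 N, or if a joint passes its speed limit or range.

## Working session

There is one attempt and no reset: what is moved stays moved. The work goes in short steps, Python scripts to look and compute and a shell command to move; the robot and the scene stay as the last step left them, time stands still between calls to the robot, and variables do not carry over. Pictures are saved under pics/ and viewed, at most 14 in all, crops included, and the job is handed in when it is done.

```bash
mkdir -p pics; python3 - <<'E'
from station import ctrl
import cv2,numpy as np
o=ctrl.get_obs();print(o['ee_pos'],o['eef_rot'],ctrl.tcp_to_grasp,o['grip_width'],o['force'])
for n in ('scene','side','wrist'):
    c=ctrl.camera(n);cv2.imwrite(f'pics/{n}0.png',c['img']);print(n,c['intrinsics'].tolist(),(-c['R'].T@c['t']).round(3),c['R'].round(3).tolist())
E
```

```text
[ 5.49958946e-01 -9.64577110e-06  4.04096079e-01] [-3.14046265e+00 -7.21071581e-05  1.57075911e+00] 0.1804 0.0940017142393352 [-0.1881468   0.46933229  0.28355982]
scene [[415.7824455348156, 0.0, 279.5254306165475], [0.0, 415.7824455348156, 211.46513402032627], [0.0, 0.0, 1.0]] [-0.22  -0.452  1.045] [[0.526, -0.85, 0.009], [-0.635, -0.4, -0.661], [0.565, 0.342, -0.75]]
side [[517.2376690991763, 0.0, 281.7284531613162], [0.0, 517.2376690991763, 222.9947762580225], [0.0, 0.0, 1.0]] [-0.068  0.858  0.735] [[-0.813, -0.582, -0.012], [-0.315, 0.457, -0.832], [0.49, -0.673, -0.554]]
wrist [[312.9644256212645, 0.0, 276.15297534547153], [0.0, 312.9644256212645, 210.88108332233386], [0.0, 0.0, 1.0]] [0.55  0.068 0.384] [[1.0, -0.0, -0.001], [-0.0, -0.972, 0.234], [-0.001, -0.234, -0.972]]
```

View pics/scene0.png

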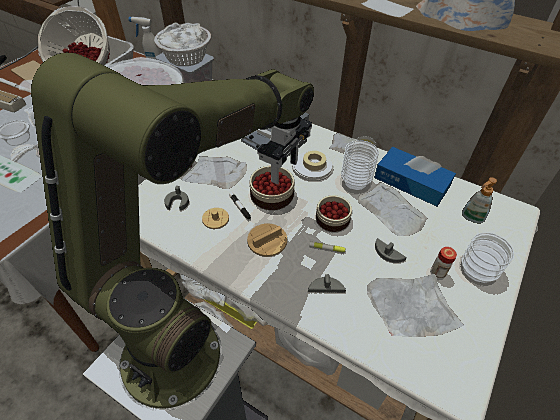

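View pics/side0.png

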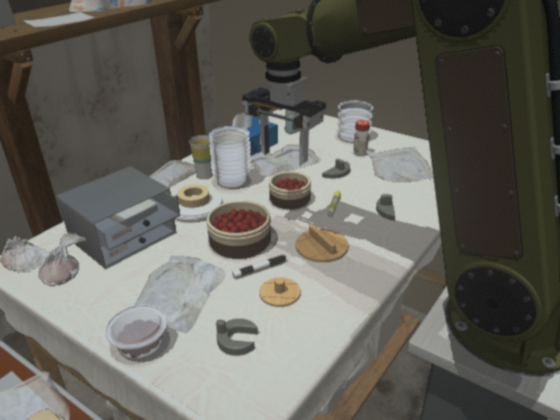

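View pics/wrist0.png

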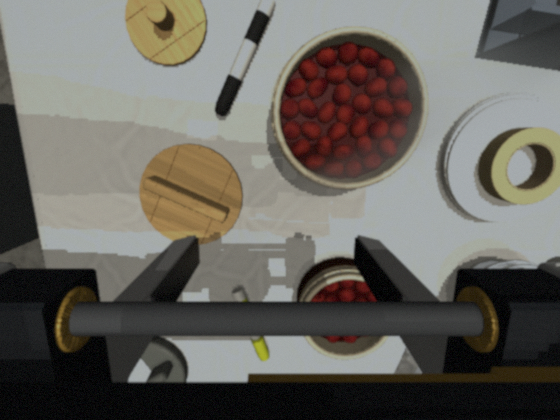

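The scene picture shows: slotted weight (177,198), small lid (215,217), marker (240,207), large lid (268,238), large crock (272,185), small crock (334,211), short pen (327,246), and the half-moons at (390,249) and (326,286). The wrist view shows the large crock, the large lid (bar slanting) and the small lid clearly. I'll take enlarged crops next.

```bash
python3 - <<'E'
import cv2
a=cv2.imread('pics/scene0.png')[160:305,155:415];cv2.imwrite('pics/sc.png',cv2.resize(a,None,fx=3,fy=3,interpolation=cv2.INTER_CUBIC))
a=cv2.imread('pics/side0.png')[150:360,205:405];cv2.imwrite('pics/sd.png',cv2.resize(a,None,fx=2.8,fy=2.8,interpolation=cv2.INTER_CUBIC))
E
```

```text
(no output)
```

View pics/sc.png

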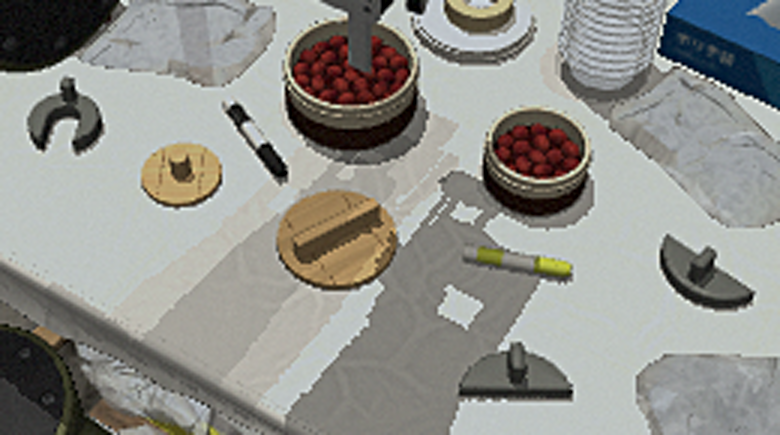

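View pics/sd.png

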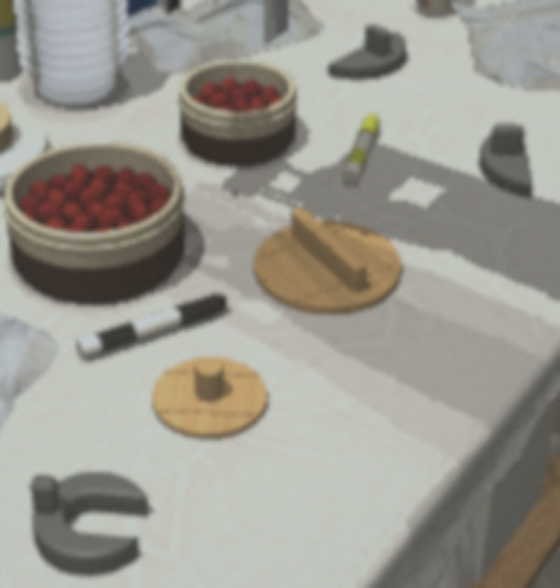

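```bash
cat > h.py <<'E'
from station import ctrl
import numpy as np,cv2
def ray(c,u,v,z):
    K,R,t=c['intrinsics'],c['R'],c['t'];d=R.T@np.linalg.solve(K,[u,v,1]);o=-R.T@t
    return (o+d*(z-o[2])/d[2])[:2]
E
python3 - <<'E'
from h import *
s=ctrl.camera('scene');d=ctrl.camera('side');w=ctrl.camera('wrist')
S=lambda u,v,z:ray(s,155+u/3,160+v/3,z)
D=lambda u,v,z:ray(d,205+u/2.8,150+v/2.8,z)
W=lambda u,v,z:ray(w,u,v,z)
for n,f,u,v,z in [('LLbar0',S,300,247,.036),('LLbar1',S,378,209,.036),('LLbar0',D,360,280,.036),('LLbar1',D,298,215,.036),('LLdisc',S,337,238,.01),('LLdisc',D,328,265,.01),('LLdisc',W,191,194,.01),('LLbar0',W,148,182,.036),('LLbar1',W,226,214,.036),
('SLknob',S,180,160,.036),('SLknob',D,209,368,.036),('SLdisc',W,165,26,.008),
('LC',S,352,68,.07),('LC',D,94,190,.07),('LC',W,351,108,.07),
('SC',S,537,145,.058),('SC',D,238,100,.058),
('Hb lug',S,516,348,.046),('Hb lug',D,507,128,.046),('Hb e0',S,460,388,.018),('Hb e1',S,572,391,.018),
('Ha lug',S,704,252,.046),('Ha lug',D,378,35,.046),('Ha e0',S,667,238,.018),('Ha e1',S,752,292,.018),
('SW lug',S,68,84,.046),('SW lug',D,43,482,.046),('SW centre',S,66,125,.02),('SWcentre',D,95,515,.02),
('mk0',S,228,104,.02),('mk1',S,282,178,.02),('sp0',S,466,250,.02),('sp1',S,571,268,.02)]:
    print(n,f(u,v,z).round(3))
E
```

```text
LLbar0 [0.394 0.005]
LLbar1 [ 0.478 -0.036]
LLbar0 [0.39  0.033]
LLbar1 [ 0.481 -0.018]
LLdisc [ 0.44  -0.009]
LLdisc [ 0.44  -0.001]
LLdisc [ 0.446 -0.001]
LLbar0 [0.406 0.017]
LLbar1 [ 0.492 -0.02 ]
SLknob [0.423 0.179]
SLknob [0.426 0.191]
SLdisc [0.43  0.183]
LC [0.61  0.079]
LC [0.616 0.091]
LC [0.622 0.093]
SC [ 0.627 -0.142]
SC [ 0.616 -0.121]
Hb lug [ 0.398 -0.238]
Hb lug [ 0.392 -0.236]
Hb e0 [ 0.348 -0.207]
Hb e1 [ 0.401 -0.298]
Ha lug [ 0.598 -0.345]
Ha lug [ 0.586 -0.332]
Ha e0 [ 0.618 -0.303]
Ha e1 [ 0.599 -0.402]
SW lug [0.44  0.348]
SW lug [0.441 0.359]
SW centre [0.407 0.328]
SWcentre [0.411 0.343]
mk0 [0.529 0.195]
mk1 [0.471 0.08 ]
sp0 [ 0.491 -0.134]
sp1 [ 0.528 -0.236]
```

```bash
python3 -m jog '[[-0.2,-10.8,8,0,0,-1.12],[-0.2,-10.8,8,0,0,-1.12],[-0.2,-10.8,8,0,0,-1.12],[-0.2,-10.8,8,0,0,-1.12],[-0.2,-10.8,8,0,0,-1.12],[-0.2,-10.8,8,0,0,-1.12],[-0.2,-10.8,8,0,0,-1.12],[-0.2,-10.8,8,0,0,-1.12]]'
cat >> h.py <<'E'
from scipy.spatial.transform import Rotation as Ro
def tool(): 
    o=ctrl.get_obs();return Ro.from_euler('xyz',o['eef_rot']).as_matrix(),o['ee_pos']
def go(p,close=None):
    "rows to bring GRASP point to p, closing line along angle close (deg), tool down"
    R,e=tool(); d=R.T@(np.array(p)+[0,0,ctrl.tcp_to_grasp]-e)*100
    a=np.degrees(np.arctan2(R[1,1],R[0,1])); print('grasp',(e-[0,0,ctrl.tcp_to_grasp]).round(4),'closeang',a.round(1),'shift cm',d.round(2),end=' ')
    if close is not None:
        t=(close-a+90)%180-90; print('turn az',-np.radians(t).round(3),'or',-np.radians(t-180*np.sign(t)).round(3),'q',ctrl.get_obs()['qpos'].round(2))
def pic(name,cam='wrist',box=None,f=1):
    c=ctrl.camera(cam);a=c['img']
    if box: a=a[box[1]:box[3],box[0]:box[2]]
    cv2.imwrite(f'pics/{name}.png',cv2.resize(a,None,fx=f,fy=f,interpolation=cv2.INTER_CUBIC));return c
def lug(c,lo,hi,z,roi=None):pass
E
python3 -c "
from h import *
c=pic('w1');np.savez('w1.npz',**{k:c[k] for k in('intrinsics','R','t')});go((.442,-.002,.033),64)"
```

```text
time_s: 1.1
ee_pos: [0.442, -0.002, 0.3247]
eef_rot: [3.142, 0.0, 2.697]
force: [-0.7, -0.5, 0.9]
grip_width: 0.0941
grip_force: 0.0
grasp [ 0.442  -0.002   0.1443] closeang 64.6 shift cm [-0.    0.   11.13] turn az 0.011 or -3.131 q [-0.09  0.15  1.9  -0.    1.09 -1.22]
```

View pics/w1.png

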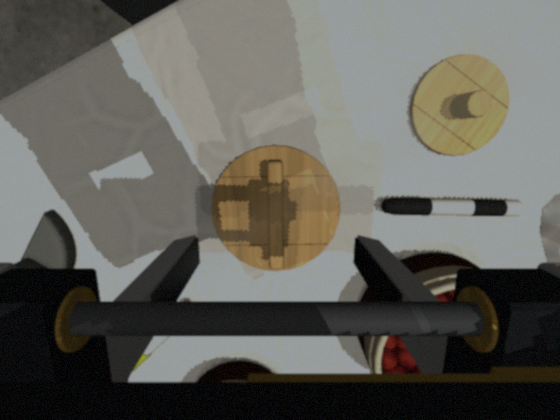

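The large lid's bar runs straight up the image, from (275,160) to (275,268), centred between the fingers. The small lid's disc is at (461,104) with the knob top at (478,103).

```bash
python3 -c "
from h import *
c=dict(np.load('w1.npz'))
print(ray(c,275.5,207,.01),ray(c,274,160,.036),ray(c,275,268,.036),ray(c,480,103,.036),ray(c,461,104,.008))
p=ray(c,275.5,207,.01);go((p[0],p[1],.033),64)"
```

```text
[ 0.44144653 -0.00221584] [0.39860304 0.01690836] [ 0.48809083 -0.02494993] [0.42946534 0.18843161] [0.42795399 0.18950851]
grasp [ 0.442  -0.002   0.1443] closeang 64.6 shift cm [ 0.04 -0.04 11.13] turn az 0.011 or -3.131 q [-0.09  0.15  1.9  -0.    1.09 -1.22]
```

```bash
python3 -m jog '[[0,0,4,0,0,0],[0,0,8,0,0,0],[0,0,10,0,0,0],[0,0,11,0,0,0],[0,0,11,0,0,0]]' && python3 -m jog '[[0,0,0,0,0,0],[0,0,0,0,0,0],[0,0,0,0,0,0],[0,0,0,0,0,0],[0,0,0,0,0,0],[0,0,0,0,0,0],[0,0,0,0,0,0],[0,0,0,0,0,0]]' 0 25 && python3 -m jog '[[0,0,-3,0,0,0],[0,0,-7,0,0,0],[0,0,-12,0,0,0],[0,0,-12,0,0,0]]'; python3 -c "
from h import *
go((.617,.090,.155),64.6)"
```

```text
time_s: 1.65
ee_pos: [0.4419, -0.002, 0.214]
eef_rot: [-3.141, -0.001, 2.69]
force: [-0.5, -0.1, 1.4]
grip_width: 0.0942
grip_force: 0.0
time_s: 2.45
ee_pos: [0.442, -0.002, 0.2146]
eef_rot: [-3.142, -0.0, 2.691]
force: [0.1, 0.5, -0.8]
grip_width: 0.0332
grip_force: 0.0
time_s: 2.85
ee_pos: [0.4427, -0.002, 0.3402]
eef_rot: [3.138, 0.008, 2.691]
force: [-0.5, -0.1, -0.7]
grip_width: 0.002
grip_force: 0.0
grasp [ 0.4427 -0.002   0.1598] closeang 64.2 shift cm [-11.68  15.87   0.63] turn az -0.007 or 3.134 q [-0.09  0.13  1.89 -0.    1.11 -1.21]
```

```bash
python3 -m jog '[[0,0,0,0,0,0],[0,0,0,0,0,0],[0,0,0,0,0,0],[0,0,4,0,0,0],[0,0,7,0,0,0],[0,0,10,0,0,0],[0,0,12,0,0,0],[0,0,12,0,0,0]]' 50 && python3 -m jog '[[0,0,0,0,0,0],[0,0,0,0,0,0],[0,0,0,0,0,0],[0,0,0,0,0,0],[0,0,0,0,0,0],[0,0,0,0,0,0],[0,0,0,0,0,0],[0,0,0,0,0,0]]' 0 25
```

```text
time_s: 3.65
ee_pos: [0.4412, -0.0019, 0.2118]
eef_rot: [-3.139, -0.006, 2.691]
force: [0.4, 0.7, 0.1]
grip_width: 0.0468
grip_force: 0.0
time_s: 4.45
ee_pos: [0.4421, -0.002, 0.2152]
eef_rot: [3.141, 0.001, 2.691]
force: [-2.3, -0.6, 7.0]
grip_width: 0.0138
grip_force: 25.0
```

```bash
python3 -m jog '[[0,0,-2,0,0,0],[0,0,-6,0,0,0],[0,0,-10,0,0,0],[-4,5,-12,0,0,0],[-8,10,-12,0,0,0],[-11.7,15.9,-12,0,0,0],[-11.7,15.9,-12,0,0,0],[-11.7,15.9,-12,0,0,0]]';python3 -m jog '[[0,0,0,0,0,0],[0,0,0,0,0,0]]'; python3 -c "
from h import *
c=pic('w2');np.savez('w2.npz',**{k:c[k] for k in('intrinsics','R','t')});go((.617,.090,.155),64.6)"
```

```text
time_s: 5.25
ee_pos: [0.6196, 0.0926, 0.3327]
eef_rot: [-3.141, -0.001, 2.693]
force: [-0.5, -0.7, -1.9]
grip_width: 0.014
grip_force: 25.0
time_s: 5.45
ee_pos: [0.616, 0.0897, 0.3346]
eef_rot: [-3.141, -0.001, 2.69]
force: [0.4, -0.4, -1.6]
grip_width: 0.0141
grip_force: 25.0
grasp [0.6159 0.0896 0.1546] closeang 64.1 shift cm [-0.08  0.08 -0.04] turn az -0.008 or 3.134 q [ 0.09  0.52  1.38 -0.    1.24 -1.03]
```

View pics/w2.png

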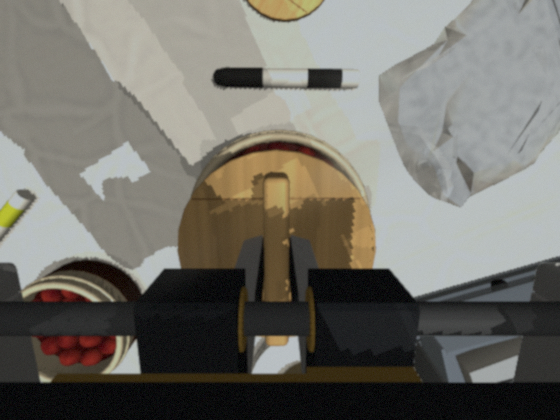

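The lid is held level over the crock. The large crock's rim arc shows above it with its top at about (283,130), so I'll enlarge that part.

```bash
python3 -c "
import cv2
a=cv2.imread('pics/w2.png')[120:250,175:385];cv2.imwrite('pics/w2c.png',cv2.resize(a,None,fx=3.8,fy=3.8,interpolation=cv2.INTER_CUBIC))"
```

```text
(no output)
```

View pics/w2c.png

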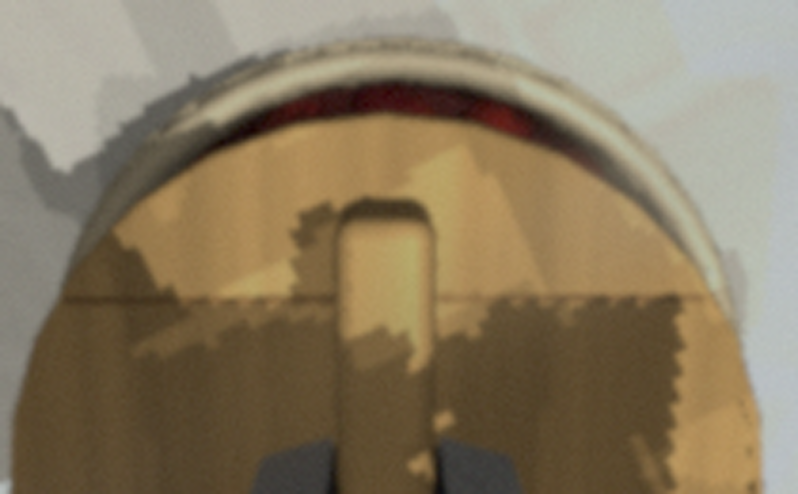

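```bash
cat >> h.py <<'E'
from scipy.optimize import least_squares
def circ(c,pts,z,r=None):
    P=np.array([ray(c,u,v,z) for u,v in pts]);m=P.mean(0)
    f=lambda x:np.hypot(*(P-x[:2]).T)-(r if r else x[2])
    s=least_squares(f,[*m] if r else [*m,.06]);return s.x.round(4),(s.fun*1000).round(1)
E
python3 -c "
from h import *
c=dict(np.load('w2.npz'));q=lambda L:[(175+u/3.8,120+v/3.8) for u,v in L]
print(circ(c,q([(180,125),(280,65),(400,48),(520,66),(620,125),(700,215),(735,290)]),.07,.075))
print(circ(c,q([(300,95),(400,78),(500,95),(600,150),(680,225)]),.07,.068))
print(circ(c,q([(13,420),(60,300),(120,225),(220,150),(385,112),(500,130),(600,175),(700,265),(762,415)]),.13,.063))
c=ctrl.camera('wrist')
print(circ(c,[(140,310),(128,295),(110,280),(60,272),(30,280),(135,340),(120,365)],.058,.056))
"
```

```text
(array([0.6219, 0.0902]), array([-0.6,  0.5, -0.1,  0.4, -0.3, -0.2,  0. ]))
(array([0.6217, 0.0916]), array([ 0.3,  0.3, -0.3, -0.9,  0.9]))
(array([0.6198, 0.089 ]), array([-0.2, -0.5, -0.5,  0.4,  0.5,  0.1, -0.1, -0. , -0.8]))
(array([ 0.6279, -0.1188]), array([ 3.5,  0.6, -0.4, -3.6,  1.6, -3.1, -0.6]))
```

```bash
python3 -m jog '[[-0.1,0.25,0,0,0,0],[-0.1,0.25,2,0,0,0],[-0.1,0.25,4,0,0,0],[-0.1,0.25,5,0,0,0],[-0.1,0.25,5.6,0,0,0],[-0.1,0.25,5.9,0,0,0],[-0.1,0.25,6.1,0,0,0],[-0.1,0.25,6.2,0,0,0]]';python3 -m jog '[[0,0,0.1,0,0,0],[0,0,0.1,0,0,0]]'
```

```text
time_s: 6.35
ee_pos: [0.6187, 0.0919, 0.2731]
eef_rot: [3.141, 0.001, 2.691]
force: [0.6, -0.7, -1.1]
grip_width: 0.0138
grip_force: 25.0
time_s: 6.55
ee_pos: [0.6187, 0.092, 0.2723]
eef_rot: [3.141, 0.001, 2.691]
force: [-0.6, -0.3, 1.8]
grip_width: 0.014
grip_force: 25.0
```

```bash
python3 -m jog '[[0,0,0,0,0,0],[0,0,0,0,0,0],[0,0,0,0,0,0],[0,0,0,0,0,0],[0,0,-3,0,0,0],[0,0,-8,0,0,0],[0,0,-8,0,0,0],[0,0,-8,0,0,0]]' 50; python3 -c "
from h import *
go((.4285,.189,.15),64.6)"
```

```text
time_s: 7.35
ee_pos: [0.6185, 0.092, 0.3526]
eef_rot: [3.141, 0.002, 2.691]
force: [-0.7, -0.3, 0.4]
grip_width: 0.0474
grip_force: 0.0
grasp [0.6185 0.092  0.1722] closeang 64.2 shift cm [21.33  0.45  2.18] turn az -0.007 or 3.134 q [ 0.09  0.51  1.35  0.    1.28 -1.03]
```

```bash
python3 -m jog '[[5,0.1,0,0,0,0],[10,0.2,0.5,0,0,0],[15,0.3,1,0,0,0],[20,0.4,2,0,0,0],[21.3,0.45,2.2,0,0,0],[21.3,0.45,2.2,0,0,0],[21.3,0.45,2.2,0,0,0]]'; python3 -c "
from h import *
c=pic('w3',f=1.4);np.savez('w3.npz',**{k:c[k] for k in('intrinsics','R','t')});go((.4285,.189,.032),64.6)"
```

```text
time_s: 8.05
ee_pos: [0.4295, 0.1886, 0.3295]
eef_rot: [-3.141, 0.0, 2.691]
force: [0.2, 0.2, -0.1]
grip_width: 0.0471
grip_force: 0.0
grasp [0.4298 0.1884 0.1491] closeang 64.1 shift cm [ 0.14 -0.   11.71] turn az -0.008 or 3.134 q [ 0.34  0.2   1.83 -0.    1.11 -0.78]
```

View pics/w3.png

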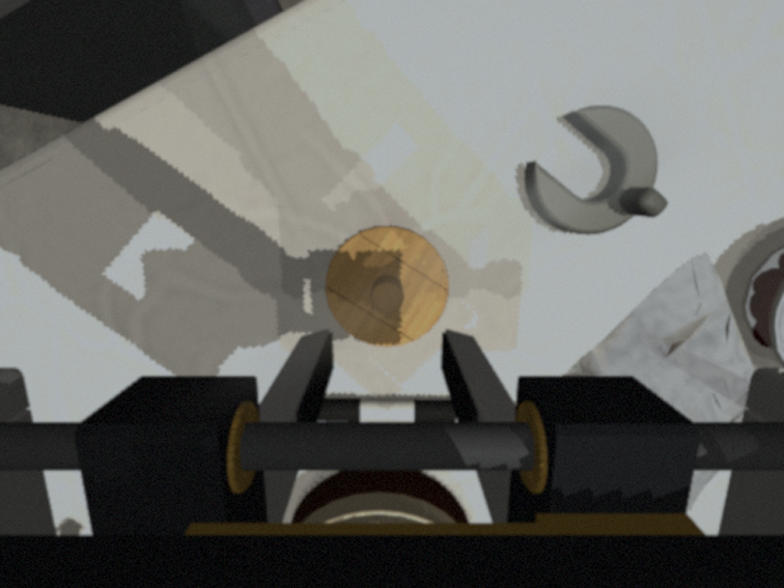

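The small lid's disc is centred at (387,286) in this 1.4x picture, midway between the fingers. The slotted weight's lug is at (650,202), with its slot opening to the upper left.

```bash
python3 -c "
from h import *
c=dict(np.load('w3.npz'));q=lambda L:[(u/1.4,v/1.4) for u,v in L]
print(circ(c,q([(326,286),(387,226),(448,286),(387,345)]),.008,.044))
print(ray(c,387/1.4,281/1.4,.036))
print(circ(c,q([(565,115),(598,106),(635,122),(657,160),(605,230),(575,233),(545,215)]),.02,.04), ray(c,654/1.4,202/1.4,.046))
p=circ(c,q([(326,286),(387,226),(448,286),(387,345)]),.008,.044)[0];go((*p,.032),64.6)"
```

```text
(array([0.4292, 0.1892]), array([-1. , -1.1, -1. , -1.1]))
[0.41980119 0.19379085]
(array([0.416 , 0.3409]), array([-0.2, -0.9, -2.2,  0.7, -1.3, -0.7, -1.2])) [0.44368025 0.35678519]
grasp [0.4298 0.1884 0.1491] closeang 64.1 shift cm [ 0.09  0.05 11.71] turn az -0.008 or 3.134 q [ 0.34  0.2   1.83 -0.    1.11 -0.78]
```

```bash
python3 -m jog '[[0.1,0.05,4,0,0,0],[0.1,0.05,8,0,0,0],[0.1,0.05,10.5,0,0,0],[0.1,0.05,11.6,0,0,0],[0.1,0.05,11.6,0,0,0],[0.1,0.05,11.6,0,0,0]]' && python3 -m jog '[[0,0,0,0,0,0],[0,0,0,0,0,0],[0,0,0,0,0,0],[0,0,0,0,0,0],[0,0,0,0,0,0],[0,0,0,0,0,0]]' 0 25
```

```text
time_s: 8.7
ee_pos: [0.4289, 0.1896, 0.2145]
eef_rot: [3.141, 0.001, 2.69]
force: [-0.4, 0.1, -0.2]
grip_width: 0.0472
grip_force: 0.0
time_s: 9.3
ee_pos: [0.4282, 0.1898, 0.2141]
eef_rot: [3.141, 0.001, 2.691]
force: [-1.6, -0.1, 6.6]
grip_width: 0.0215
grip_force: 25.0
```

```bash
python3 -m jog '[[0,0,-3,0,0,0],[0,0,-8,0,0,0],[0,0,-12,0,0,0],[-5,-3,-13,0,0,0],[-9,-6,-13,0,0,0],[-13,-9,-13,0,0,0],[-17,-12,-13,0,0,0],[-17,-12,-13,0,0,0]]';python3 -m jog '[[-4,-2,0,0,0,0],[-8,-4,0,0,0,0],[-12,-6,0,0,0,0],[-14.5,-7.8,0,0,0,0],[-14.5,-7.8,0,0,0,0],[-14.5,-7.8,0,0,0,0]]'; python3 -c "
from h import *
c=pic('w4',box=(150,100,410,300),f=3);np.savez('w4.npz',**{k:c[k] for k in('intrinsics','R','t')});go((.4285,.189,.032),64.6)"
```

```text
time_s: 10.1
ee_pos: [0.5301, 0.0038, 0.3434]
eef_rot: [-3.141, 0.0, 2.687]
force: [0.7, 0.5, -0.8]
grip_width: 0.0211
grip_force: 25.0
time_s: 10.7
ee_pos: [0.6253, -0.1254, 0.343]
eef_rot: [-3.142, -0.001, 2.69]
force: [0.2, 0.4, -0.5]
grip_width: 0.0216
grip_force: 25.0
grasp [ 0.6251 -0.1248  0.1629] closeang 64.2 shift cm [31.35 19.69 13.12] turn az -0.007 or 3.135 q [-0.25  0.55  1.32  0.    1.28 -1.38]
```

View pics/w4.png

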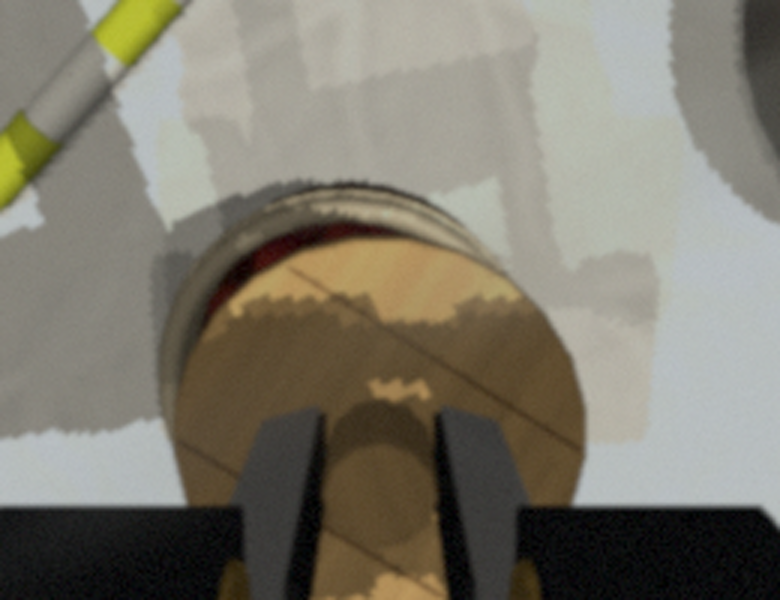

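The small crock's inner rim edge runs through (208,305), (280,239) and (365,226) in the crop, and the lid sits too far to the right. I'll fit both circles.

```bash
python3 -c "
from h import *
c=dict(np.load('w4.npz'));q=lambda L:[(150+u/3,100+v/3) for u,v in L]
I=circ(c,q([(205,310),(218,287),(240,263),(280,239),(330,226),(365,226)]),.058,.049);print(I)
print(circ(c,q([(165,340),(190,275),(250,218),(340,188),(420,200),(490,250)]),.05,.056))
L=circ(c,q([(176,420),(205,325),(240,285),(300,250),(375,237),(450,250),(520,290),(570,355),(585,420)]),.137,.044);print(L)
R,e=tool();print(R.T@np.array([*(I[0]-L[0]),0])*100)
s=ctrl.camera('scene');d=ctrl.camera('side')
E=lambda f,L,c:[(f[0]+u/f[2],f[1]+v/f[2]) for u,v in L]
print(circ(s,E((155,160,3),[(485,143),(537,106),(590,146),(500,118),(575,120),(495,168),(578,172),(537,182)],s),.058,.056))
print(circ(d,E((205,150,2.8),[(180,98),(297,102),(238,62),(200,72),(278,72),(195,122),(280,124),(238,135)],d),.058,.056))
"
```

```text
(array([ 0.634 , -0.1384]), array([-0.4,  0.1,  0.4,  0.1, -0.1, -0.2]))
(array([ 0.6314, -0.1377]), array([ 0.5,  0. , -0.6,  0. ,  0.4,  0. ]))
(array([ 0.6268, -0.1258]), array([-1.3, -0. ,  0.3,  0.4,  0.1, -0.2, -0.2, -0.1, -0.6]))
[-1.19661196e+00 -8.21047209e-01 -1.13827454e-03]
(array([ 0.6288, -0.1421]), array([-0.3, -0.1, -0.3, -3.1,  0.1,  2.3, -0.9, -2.9]))
(array([ 0.6187, -0.126 ]), array([-0.2, -0.3, 14.1,  6.6,  6.2,  5.7,  7.3, 14.1]))
```

```bash
python3 -m jog '[[-1.05,-0.95,1,0,0,0],[-1.05,-0.95,3,0,0,0],[-1.05,-0.95,4.5,0,0,0],[-1.05,-0.95,4.5,0,0,0],[-1.05,-0.95,4.5,0,0,0]]'; python3 -c "
from h import *
c=pic('w5',box=(150,100,410,300),f=3);np.savez('w5.npz',**{k:c[k] for k in('intrinsics','R','t')});go((.632,-.139,.081),64.6)"
```

```text
time_s: 11.35
ee_pos: [0.6308, -0.1389, 0.2986]
eef_rot: [-3.142, -0.0, 2.691]
force: [-0.2, 0.3, -0.2]
grip_width: 0.0214
grip_force: 25.0
grasp [ 0.6309 -0.1389  0.1189] closeang 64.2 shift cm [-0.1   0.04  3.79] turn az -0.007 or 3.134 q [-0.27  0.61  1.33  0.    1.2  -1.39]
```

View pics/w5.png

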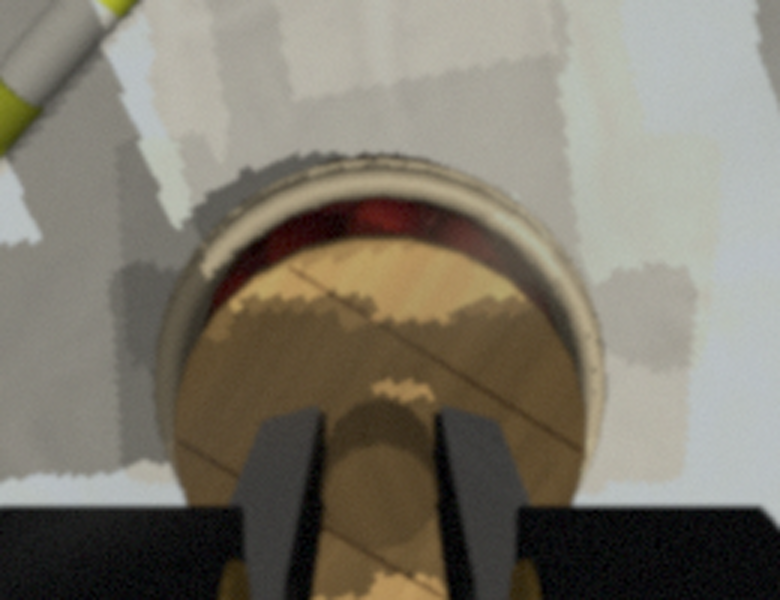

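The rim now shows evenly on both sides of the lid, with the inner edge at (205,300), (382,198) and (565,300).

```bash
python3 -c "
from h import *
c=dict(np.load('w5.npz'));q=lambda L:[(150+u/3,100+v/3) for u,v in L]
I=circ(c,q([(208,298),(240,258),(300,216),(382,198),(460,213),(520,247),(565,300)]),.058,.049);print(I)
L=circ(c,q([(176,420),(205,325),(240,285),(300,250),(375,237),(450,250),(520,290),(570,355),(585,420)]),.093,.044);print(L)
R,e=tool();print(R.T@np.array([*(I[0]-L[0]),0])*100)
"
```

```text
(array([ 0.6335, -0.138 ]), array([ 0.4, -0. ,  0. , -0.1, -0.4,  0. ,  0.5]))
(array([ 0.6325, -0.1393]), array([-1.3, -0. ,  0.3,  0.4,  0.1, -0.2, -0.2, -0.2, -0.7]))
[-3.34024818e-02  1.60574816e-01  5.18723503e-05]
```

```bash
python3 -m jog '[[0,0.15,1,0,0,0],[0,0.15,2.2,0,0,0],[0,0.15,3,0,0,0],[0,0.15,3.4,0,0,0],[0,0.15,3.6,0,0,0],[0,0.15,3.7,0,0,0],[0,0.15,3.8,0,0,0],[0,0.15,3.8,0,0,0]]' && python3 -m jog '[[0,0,0,0,0,0],[0,0,0,0,0,0],[0,0,0,0,0,0],[0,0,0,0,0,0],[0,0,-3,0,0,0],[0,0,-7,0,0,0],[0,0,-11,0,0,0],[0,0,-11,0,0,0]]' 55; python3 -c "
from h import *
c=pic('w6',f=1.4);np.savez('w6.npz',**{k:c[k] for k in('intrinsics','R','t')});go((.592,-.335,.16),64.6)"
```

```text
time_s: 12.2
ee_pos: [0.6314, -0.1376, 0.2612]
eef_rot: [3.141, 0.001, 2.691]
force: [-2.2, 0.8, 2.3]
grip_width: 0.0212
grip_force: 25.0
time_s: 13.0
ee_pos: [0.6316, -0.1376, 0.3769]
eef_rot: [3.14, 0.009, 2.691]
force: [-0.5, 0.1, 0.0]
grip_width: 0.0516
grip_force: 0.0
grasp [ 0.6314 -0.1375  0.1931] closeang 64.2 shift cm [ -5.04 -19.49   3.32] turn az -0.007 or 3.134 q [-0.27  0.54  1.26 -0.    1.34 -1.39]
```

View pics/w6.png

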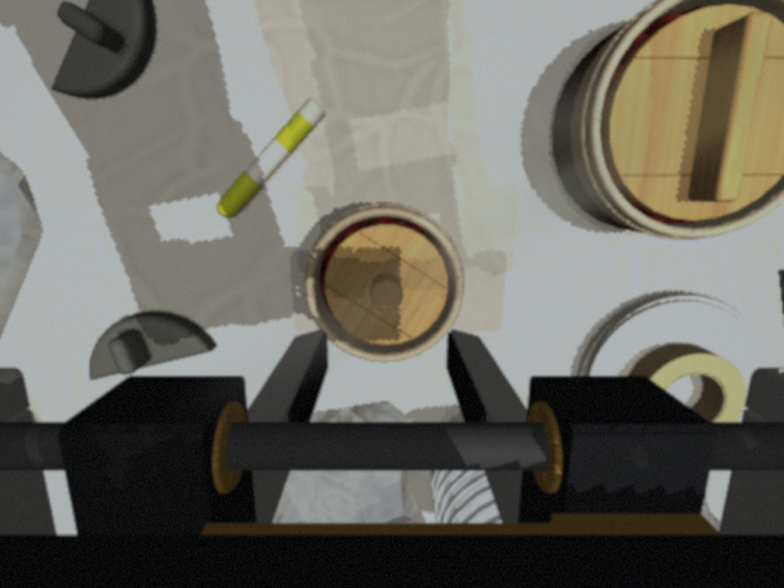

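Both lids lie inside their crocks: the small lid sits level in its rim at (386,285), and the large lid is at right with its bar clear. One half-moon has its straight side from (90,379) to (216,347), with its lug at (130,350). The other is at the upper left with its lug at about (92,28). Next I'll estimate the weights' poses and hover over each one.

```bash
python3 -c "
from h import *
c=dict(np.load('w6.npz'));P=lambda u,v,z:ray(c,u/1.4,v/1.4,z)
a,b=P(90,379,.018),P(216,347,.018);print('half far',a,b,np.hypot(*(b-a)))
d=(b-a)/np.hypot(*(b-a));n=np.array([-d[1],d[0]]);l=P(125,350,.046)
n=n*np.sign(n@(l-(a+b)/2));g=(a+b)/2+.02*n
print('lug',l,'grip',g,'xang',np.degrees(np.arctan2(n[1],n[0])),'yang',np.degrees(np.arctan2(d[1],d[0])))
print('near lug',P(68,10,.046),P(120,45,.030),'corner',P(55,88,.018))
go((*g,.15),np.degrees(np.arctan2(d[1],d[0])))
"
```

```text
half far [ 0.60437546 -0.39882921] [ 0.62588814 -0.28938496] 0.11153850741898037
lug [ 0.59352318 -0.3372583 ] grip [ 0.59550732 -0.34024965] xang 168.87955276843695 yang 78.87955276843697
near lug [ 0.38798679 -0.24087357] [ 0.41088134 -0.22871525] corner [ 0.40792404 -0.29042523]
grasp [ 0.6314 -0.1375  0.1931] closeang 64.2 shift cm [ -5.58 -19.81   4.32] turn az -0.257 or 2.885 q [-0.27  0.54  1.26 -0.    1.34 -1.39]
```

```bash
python3 -m jog '[[-1,-4,0,0,0,0.15],[-2,-8,0,0,0,0.3],[-3,-12,1,0,0,0.45],[-4,-16,2,0,0,0.6],[-5.6,-19.8,4.3,0,0,0.75],[-5.6,-19.8,4.3,0,0,0.9],[-5.6,-19.8,4.3,0,0,1.05],[-5.6,-19.8,4.3,0,0,1.2]]' && python3 -m jog '[[0,0,0,0,0,0.15],[0,0,0,0,0,0.3],[0,0,0,0,0,0.45],[0,0,0,0,0,0.6],[0,0,0,0,0,0.75],[0,0,0,0,0,0.9],[0,0,0,0,0,1.05],[0,0,0,0,0,1.2]]' && python3 -m jog '[[0,0,0,0,0,0.15],[0,0,0,0,0,0.3],[0,0,0,0,0,0.45],[0,0,0,0,0,0.485],[0,0,0,0,0,0.485],[0,0,0,0,0,0.485]]'; python3 -c "
from h import *
c=pic('ha');np.savez('ha.npz',**{k:c[k] for k in('intrinsics','R','t')})
s=ctrl.camera('scene');print('shaker',ray(s,443,275,0),'top',ray(s,449,252,.09),'glass',ray(s,358,188,0))
go((.39,-.243,.15),-60)"
```

```text
time_s: 13.85
ee_pos: [0.5952, -0.3405, 0.3256]
eef_rot: [-3.139, -0.001, 1.484]
force: [-0.2, -0.5, -0.6]
grip_width: 0.0518
grip_force: 0.0
time_s: 14.65
ee_pos: [0.5954, -0.3401, 0.3259]
eef_rot: [-3.14, 0.002, 0.285]
force: [0.6, -1.0, -0.2]
grip_width: 0.0517
grip_force: 0.0
time_s: 15.25
ee_pos: [0.5954, -0.3401, 0.3266]
eef_rot: [-3.141, 0.001, -0.193]
force: [0.0, -0.6, -0.0]
grip_width: 0.0516
grip_force: 0.0
shaker [ 0.6119168  -0.51779691] top [ 0.62488277 -0.50326044] glass [ 0.80863334 -0.15237389]
grasp [ 0.5955 -0.3402  0.1467] closeang -101.1 shift cm [-22.03  -5.59  -0.31] turn az -0.717 or 2.425 q [-0.57  0.67  1.16  0.    1.31  1.19]
```

```bash
python3 -m jog '[[-5,-1,-0.3,0,0,-0.14],[-10,-2.5,-0.3,0,0,-0.28],[-14,-3.5,-0.3,0,0,-0.42],[-18,-4.5,-0.3,0,0,-0.56],[-22,-5.6,-0.3,0,0,-0.717],[-22,-5.6,-0.3,0,0,-0.717],[-22,-5.6,-0.3,0,0,-0.717],[-22,-5.6,-0.3,0,0,-0.717]]'; python3 -c "
from h import *
c=pic('hb');np.savez('hb.npz',**{k:c[k] for k in('intrinsics','R','t')})
go((.443,.355,.15),-60)"
```

```text
time_s: 16.15
ee_pos: [0.3911, -0.2432, 0.3309]
eef_rot: [3.141, -0.0, 0.522]
force: [-0.2, 1.3, 0.0]
grip_width: 0.052
grip_force: 0.0
grasp [ 0.3912 -0.2432  0.1503] closeang -60.1 shift cm [ 3.432e+01 -4.927e+01  2.000e-02] turn az -0.002 or 3.14 q [-0.64  0.18  1.85  0.    1.11  0.41]
```

```bash
python3 -m jog '[[2.5,-4,0,0,0,0],[5,-8,0,0,0,0],[7.5,-12,0,0,0,0],[10,-16,0,0,0,0],[12.5,-20,0,0,0,0],[15,-24,0,0,0,0],[17.5,-28,0,0,0,0],[17.5,-28,0,0,0,0]]' && python3 -m jog '[[2.5,-4,0,0,0,0],[5,-8,0,0,0,0],[7.5,-12,0,0,0,0],[10,-15,0,0,0,0],[13,-18,0,0,0,0],[16.8,-21.3,0,0,0,0],[16.8,-21.3,0,0,0,0],[16.8,-21.3,0,0,0,0]]'; python3 -c "
from h import *
c=pic('hs');np.savez('hs.npz',**{k:c[k] for k in('intrinsics','R','t')})
go((.443,.355,.15),-60)
I=[cv2.imread(f'pics/{n}.png')[90:290,145:410] for n in('ha','hb','hs')]
I=[cv2.resize(i,None,fx=1.5,fy=1.5,interpolation=cv2.INTER_CUBIC) for i in I]
cv2.imwrite('pics/mont.png',np.vstack([np.hstack(I[:2]),np.hstack([I[2],np.zeros_like(I[2])])]));print(I[0].shape)"
```

```text
time_s: 17.0
ee_pos: [0.4026, 0.0915, 0.3306]
eef_rot: [-3.141, -0.0, 0.528]
force: [0.8, -1.6, 0.3]
grip_width: 0.0519
grip_force: 0.0
time_s: 17.8
ee_pos: [0.442, 0.356, 0.3295]
eef_rot: [3.141, 0.002, 0.523]
force: [-0.3, -0.9, -0.3]
grip_width: 0.0519
grip_force: 0.0
grasp [0.4418 0.3552 0.1495] closeang -60.1 shift cm [ 0.09  0.07 -0.05] turn az -0.001 or 3.14 q [ 0.61  0.41  1.56 -0.    1.18  1.66]
(300, 398, 3)
```

View pics/mont.png

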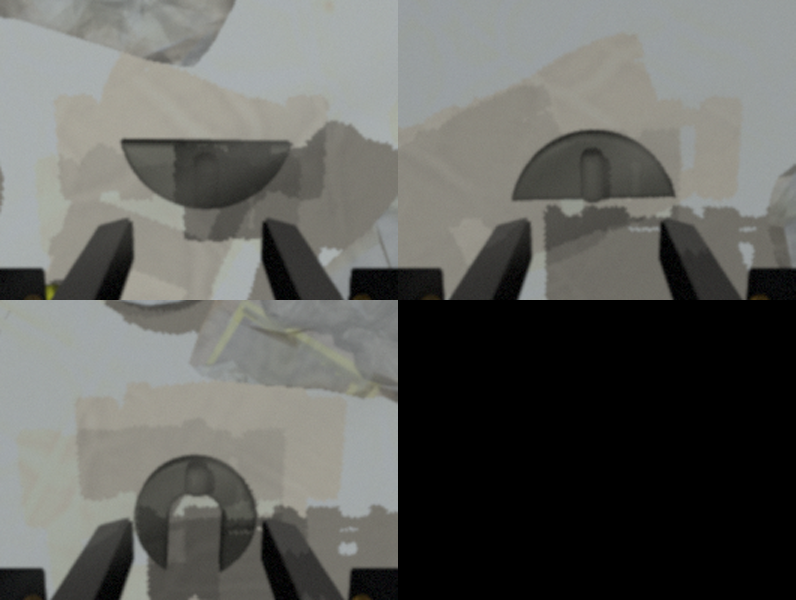

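The montage shows all three weights squared up with the fingers:
- **Far half-moon:** straight edge at the top, (124,145) to (289,146).
- **Near half-moon:** straight edge at the bottom, (513,200) to (675,197).
- **Slotted weight:** disc from x 134 to 257, top at y 456, slot at x 167–222.

```bash
python3 -c "
from h import *
L=lambda n:dict(np.load(n+'.npz'))
P=lambda c,u,v,z:ray(c,145+u/1.5,90+v/1.5,z)
for n,l,r,cv in(('ha',(124,145),(289,146),(207,208)),('hb',(115,200),(277,197),(195,133))):
    c=L(n);a,b,k=P(c,*l,.018),P(c,*r,.018),P(c,*cv,.018)
    d=(b-a)/np.hypot(*(b-a));m=(a+b)/2;x=np.array([-d[1],d[0]]);x*=np.sign(x@(k-m))
    print(n,'len',np.hypot(*(b-a)),'depth',x@(k-m),'grip',m+.02*x,'alt',k-.024*x,'xang',np.degrees(np.arctan2(x[1],x[0])))
c=L('hs');q=circ(c,[(145+u/1.5,90+v/1.5) for u,v in[(134,215),(257,215),(195,157),(150,175),(241,175),(142,245),(249,245)]],.02,.04);print(q)
p,s=P(c,194.5,200,.02),P(c,194.5,260,.02);x=(p-s)/np.hypot(*(p-s));print('slotted grip',q[0]+.031*x,'slot',P(c,167,240,.02),P(c,222,240,.02),np.degrees(np.arctan2(x[1],x[0])))
"
```

```text
ha len 0.10248181562263392 depth 0.040480188495649196 grip [ 0.59490446 -0.34568857] alt [ 0.59820583 -0.34712299] xang 168.59557462811034
hb len 0.1049448241302548 depth 0.04257893744809801 grip [ 0.39578445 -0.23960705] alt [ 0.39467619 -0.24052207] xang 30.954836182013683
(array([0.4186, 0.3435]), array([-0.3, -0.3, -0.4,  0.2,  0.2, -0.1, -0.1]))
slotted grip [0.44547352 0.35895361] slot [0.395811   0.35186907] [0.41377116 0.32069218] 29.901053022843286
```

```bash
python3 -m jog '[[-2.5,4,0,0,0,0],[-5,8,0,0,0,0],[-7.5,12,0,0,0,0],[-10,16,0,0,0,0],[-13,20,0,0,0,0],[-16,24,0,0,0,0],[-19,27,0,0,0,0],[-19,27,0,0,0,0]]' && python3 -m jog '[[-2.5,4,0,0,0,0],[-5,8,0,0,0,0],[-7.5,12,0,0,0,0],[-10,16,0,0,0,0],[-13,20,0,0,0,0],[-14.8,22.2,0,0,0,0],[-14.8,22.2,0,0,0,0],[-14.8,22.2,0,0,0,0]]'; python3 -c "
from h import *
go((.395,-.24,.039),-59)"
```

```text
time_s: 18.65
ee_pos: [0.4101, 0.0227, 0.3309]
eef_rot: [3.141, -0.0, 0.517]
force: [-0.5, 0.3, -0.1]
grip_width: 0.0516
grip_force: 0.0
time_s: 19.45
ee_pos: [0.3938, -0.2395, 0.3306]
eef_rot: [-3.141, -0.0, 0.521]
force: [-0.2, 0.4, 0.4]
grip_width: 0.0517
grip_force: 0.0
grasp [ 0.3938 -0.2395  0.1502] closeang -60.2 shift cm [ 0.08  0.1  11.12] turn az -0.02 or 3.121 q [-0.63  0.18  1.85  0.    1.11  0.42]
```

```bash
python3 -m jog '[[0.1,0.1,4,0,0,-0.02],[0.1,0.1,8,0,0,-0.02],[0.1,0.1,10,0,0,-0.02],[0.1,0.1,11,0,0,-0.02],[0.1,0.1,11,0,0,-0.02],[0.1,0.1,11,0,0,-0.02]]' && python3 -m jog '[[0,0,0,0,0,0],[0,0,0,0,0,0],[0,0,0,0,0,0],[0,0,0,0,0,0],[0,0,0,0,0,0],[0,0,0,0,0,0]]' 0 40;  python3 -c "
from h import *
go((.622,.090,.039),-25.8)"
```

```text
time_s: 20.05
ee_pos: [0.396, -0.2395, 0.2217]
eef_rot: [3.14, -0.001, 0.543]
force: [0.1, -0.1, -0.2]
grip_width: 0.0516
grip_force: 0.0
time_s: 20.65
ee_pos: [0.3956, -0.2398, 0.2207]
eef_rot: [3.142, -0.0, 0.543]
force: [-0.8, 1.2, 2.1]
grip_width: 0.0135
grip_force: 40.0
grasp [ 0.3956 -0.2398  0.0403] closeang -58.9 shift cm [ 36.42 -16.55   0.14] turn az -0.578 or 2.564 q [-0.62  0.36  1.92  0.    0.85  0.4 ]
```

```bash
python3 -m jog '[[0,0,-2,0,0,0],[0,0,-6,0,0,0],[0,0,-10,0,0,0],[0,0,-13,0,0,0],[0,0,-13,0,0,0],[0,0,-13,0,0,0]]';  python3 -c "
from h import *
go((.6342,.1195,.17),-25.8)"
```

```text
time_s: 21.25
ee_pos: [0.3955, -0.2397, 0.3503]
eef_rot: [3.141, -0.0, 0.543]
force: [-0.0, -0.5, -2.7]
grip_width: 0.0139
grip_force: 40.0
grasp [ 0.3955 -0.2397  0.1699] closeang -58.9 shift cm [ 3.899e+01 -1.842e+01 -1.000e-02] turn az -0.578 or 2.564 q [-0.62  0.16  1.83 -0.    1.15  0.4 ]
```

```bash
python3 -m jog '[[4,-2,0,0,0,-0.08],[8,-4,0,0,0,-0.16],[12,-6,0,0,0,-0.24],[16,-8,0,0,0,-0.32],[20,-10,0,0,0,-0.4],[24,-12,0,0,0,-0.5],[27,-13.5,0,0,0,-0.578],[27,-13.5,0,0,0,-0.578]]';  python3 -c "
from h import *
go((.6342,.1195,.17),-25.8)"
```

```text
time_s: 22.05
ee_pos: [0.5582, 0.0183, 0.3481]
eef_rot: [-3.138, 0.001, 1.127]
force: [-0.4, -0.0, -2.8]
grip_width: 0.0138
grip_force: 40.0
grasp [0.5582 0.0183 0.1677] closeang -25.4 shift cm [12.4   2.52 -0.24] turn az 0.006 or -3.135 q [-0.03  0.37  1.56  0.    1.21  0.41]
```

```bash
python3 -m jog '[[4,0.8,0,0,0,0],[8,1.6,0,0,0,0],[11,2.2,0,0,0,0],[12.4,2.5,0,0,0,0],[12.4,2.5,0,0,0,0],[12.4,2.5,0,0,0,0],[12.4,2.5,0,0,0,0]]';  python3 -c "
from h import *
go((.6342,.1195,.1073),-25.8)"
```

```text
time_s: 22.75
ee_pos: [0.6332, 0.115, 0.3501]
eef_rot: [-3.141, 0.001, 1.12]
force: [0.4, -0.6, -1.9]
grip_width: 0.014
grip_force: 40.0
grasp [0.6332 0.115  0.1697] closeang -25.9 shift cm [ 0.46 -0.1   6.24] turn az -0.001 or 3.141 q [ 0.12  0.55  1.29 -0.    1.3   0.57]
```

```bash
python3 -m jog '[[0.45,-0.1,0,0,0,0],[0.45,-0.1,2,0,0,0],[0.45,-0.1,4,0,0,0],[0.45,-0.1,5,0,0,0],[0.45,-0.1,5.5,0,0,0],[0.45,-0.1,5.8,0,0,0],[0.45,-0.1,6,0,0,0],[0.45,-0.1,6,0,0,0]]';python3 -m jog '[[0,0,0.1,0,0,0],[0,0,0.15,0,0,0],[0,0,0.2,0,0,0],[0,0,0.2,0,0,0]]'
```

```text
time_s: 23.55
ee_pos: [0.6346, 0.1206, 0.2911]
eef_rot: [3.141, -0.0, 1.121]
force: [0.0, -1.2, -1.4]
grip_width: 0.0137
grip_force: 40.0
time_s: 23.95
ee_pos: [0.6346, 0.1206, 0.2887]
eef_rot: [3.142, -0.0, 1.121]
force: [0.4, 0.0, -2.4]
grip_width: 0.0137
grip_force: 40.0
```

```bash
python3 -m jog '[[-0.1,0,0,0,0,0],[-0.1,0,0.1,0,0,0],[-0.1,0,0.1,0,0,0],[-0.1,0,0.1,0,0,0]]'; python3 -m jog '[[0,0,0.03,0,0,0],[0,0,0.06,0,0,0],[0,0,0.06,0,0,0]]'
```

```text
time_s: 24.35
ee_pos: [0.6342, 0.1196, 0.2878]
eef_rot: [3.141, -0.0, 1.121]
force: [-0.3, -0.8, -0.2]
grip_width: 0.0137
grip_force: 40.0
time_s: 24.65
ee_pos: [0.6342, 0.1196, 0.2878]
eef_rot: [3.141, -0.0, 1.121]
force: [-2.9, -1.0, 5.6]
grip_width: 0.014
grip_force: 40.0
```

```bash
python3 -m jog '[[0,0,0,0,0,0],[0,0,0,0,0,0],[0,0,0,0,0,0],[0,0,-2,0,0,0],[0,0,-5,0,0,0],[0,0,-9,0,0,0],[0,0,-9,0,0,0],[0,0,-9,0,0,0]]' 50; python3 -c "
from h import *
c=pic('pl1');np.savez('pl1.npz',**{k:c[k] for k in('intrinsics','R','t')})
go((.5965,-.3464,.16),-101.4)"
```

```text
time_s: 25.45
ee_pos: [0.6341, 0.1197, 0.3775]
eef_rot: [3.141, -0.001, 1.121]
force: [0.3, -0.4, -0.4]
grip_width: 0.0472
grip_force: 0.0
grasp [0.6341 0.1197 0.1958] closeang -25.8 shift cm [-43.6   16.89   3.59] turn az 1.32 or -1.822 q [0.13 0.54 1.26 0.   1.35 0.58]
```

```bash
python3 -m jog '[[-4,1.6,0,0,0,0.14],[-8,3.2,0,0,0,0.28],[-12,4.7,0,0,0,0.42],[-16,6.3,0,0,0,0.56],[-20,7.8,0,0,0,0.7],[-24,9.4,0,0,0,0.84],[-28,10.9,0,0,0,0.98],[-28,10.9,0,0,0,1.1]]' && python3 -c "
from h import *
go((.5965,-.3464,.16),-101.4)"
```

```text
time_s: 26.3
ee_pos: [0.6096, -0.1845, 0.375]
eef_rot: [-3.141, 0.003, 0.01]
force: [-0.0, 1.3, -0.9]
grip_width: 0.0468
grip_force: 0.0
grasp [ 0.6096 -0.1845  0.1946] closeang -89.4 shift cm [-1.47 16.18  3.46] turn az 0.209 or -2.932 q [-0.35  0.52  1.29 -0.    1.34  1.21]
```

```bash
python3 -m jog '[[-0.4,4,0.5,0,0,0.1],[-0.8,8,1.5,0,0,0.209],[-1.2,12,2.5,0,0,0.209],[-1.5,16.2,3.5,0,0,0.209],[-1.5,16.2,3.5,0,0,0.209],[-1.5,16.2,3.5,0,0,0.209],[-1.5,16.2,3.5,0,0,0.209]]' && python3 -c "
from h import *
go((.5965,-.3464,.04),-101.4)"
```

```text
time_s: 27.0
ee_pos: [0.5992, -0.3412, 0.3415]
eef_rot: [-3.141, 0.001, -0.187]
force: [0.5, 0.6, 0.2]
grip_width: 0.0472
grip_force: 0.0
grasp [ 0.5992 -0.3412  0.1611] closeang -100.7 shift cm [-0.15  0.56 12.11] turn az 0.012 or -3.13 q [-0.57  0.67  1.13  0.    1.34  1.19]
```

```bash
python3 -m jog '[[-0.1,0.4,4,0,0,0.012],[-0.1,0.4,8,0,0,0.012],[-0.1,0.4,10,0,0,0.012],[-0.1,0.4,11.5,0,0,0.012],[-0.1,0.4,12,0,0,0.012],[-0.1,0.4,12,0,0,0.012],[-0.1,0.4,12,0,0,0.012]]' && python3 -c "
from h import *
go((.5965,-.3464,.04),-101.4)"
```

```text
time_s: 27.7
ee_pos: [0.5975, -0.3458, 0.2236]
eef_rot: [3.141, -0.002, -0.2]
force: [0.7, -0.1, 0.3]
grip_width: 0.0468
grip_force: 0.0
grasp [ 0.5975 -0.3458  0.0432] closeang -101.5 shift cm [-0.09  0.08  0.32] turn az -0.001 or 3.141 q [-0.58  0.79  1.22  0.    1.13  1.19]
```

```bash
python3 -m jog '[[0,0,0.25,0,0,0],[0,0,0.25,0,0,0]]' && python3 -m jog '[[0,0,0,0,0,0],[0,0,0,0,0,0],[0,0,0,0,0,0],[0,0,0,0,0,0],[0,0,0,0,0,0],[0,0,0,0,0,0]]' 0 40 && python3 -m jog '[[0,0,-2,0,0,0],[0,0,-6,0,0,0],[0,0,-10,0,0,0],[0,0,-13,0,0,0],[0,0,-13,0,0,0],[0,0,-13,0,0,0]]'; python3 -c "
from h import *
go((.6075,.0628,.17),-25.8)"
```

```text
time_s: 27.9
ee_pos: [0.5972, -0.3459, 0.2201]
eef_rot: [3.141, -0.001, -0.2]
force: [0.2, -0.4, -0.3]
grip_width: 0.0473
grip_force: 0.0
time_s: 28.5
ee_pos: [0.5972, -0.3459, 0.2196]
eef_rot: [3.142, -0.0, -0.2]
force: [-0.2, 0.6, 1.4]
grip_width: 0.0133
grip_force: 40.0
time_s: 29.1
ee_pos: [0.5971, -0.3458, 0.3491]
eef_rot: [-3.142, 0.0, -0.2]
force: [0.6, 0.1, -1.8]
grip_width: 0.014
grip_force: 40.0
grasp [ 0.5971 -0.3458  0.1687] closeang -101.5 shift cm [ -7.1  -40.25  -0.12] turn az -1.321 or 1.821 q [-0.58  0.66  1.12 -0.    1.36  1.19]
```

```bash
python3 -m jog '[[-0.7,-4,0,0,0,-0.14],[-1.4,-8,0,0,0,-0.28],[-2.1,-12,0,0,0,-0.42],[-2.8,-16,0,0,0,-0.56],[-3.5,-20,0,0,0,-0.7],[-4.2,-24,0,0,0,-0.84],[-4.9,-28,0,0,0,-0.98],[-5.6,-32,0,0,0,-1.1]]'; python3 -c "
from h import *
go((.6068,.0627,.17),-25.8)"
```

```text
time_s: 29.9
ee_pos: [0.6056, -0.0195, 0.3474]
eef_rot: [-3.139, 0.002, 0.905]
force: [0.9, 1.0, -1.3]
grip_width: 0.0138
grip_force: 40.0
grasp [ 0.6056 -0.0195  0.167 ] closeang -38.1 shift cm [ 6.54 -4.98 -0.3 ] turn az -0.215 or 2.926 q [-0.09  0.47  1.42 -0.    1.25  0.57]
```

```bash
python3 -m jog '[[0,0,0,0,0,0],[3,-2.5,0,0,0,-0.1],[6,-4.6,0,0,0,-0.2],[6,-4.6,0,0,0,-0.2],[6,-4.6,0,0,0,-0.2],[6,-4.6,0,0,0,-0.2]]'; python3 -c "
from h import *
go((.6068,.0627,.1067),-25.8)"
```

```text
time_s: 30.5
ee_pos: [0.6072, 0.0534, 0.3485]
eef_rot: [-3.14, 0.001, 1.098]
force: [-0.1, 0.1, -2.1]
grip_width: 0.0139
grip_force: 40.0
grasp [0.6072 0.0534 0.1681] closeang -27.1 shift cm [ 0.81 -0.45  6.14] turn az -0.023 or 3.119 q [ 0.03  0.48  1.41 -0.    1.26  0.5 ]
```

```bash
python3 -m jog '[[0.8,-0.4,0,0,0,-0.02],[0.8,-0.4,0,0,0,-0.02],[0.8,-0.4,2,0,0,-0.02],[0.8,-0.4,2,0,0,-0.02],[0.8,-0.4,2,0,0,-0.02]]'; python3 -c "
from h import *
go((.6068,.0627,.1067),-25.8)"
```

```text
time_s: 31.0
ee_pos: [0.6073, 0.0632, 0.3296]
eef_rot: [-3.141, 0.0, 1.119]
force: [0.4, -1.1, -0.7]
grip_width: 0.0135
grip_force: 40.0
grasp [0.6073 0.0632 0.1492] closeang -25.9 shift cm [-0.07 -0.02  4.25] turn az -0.001 or 3.141 q [0.04 0.5  1.42 0.   1.22 0.5 ]
```

```bash
python3 -m jog '[[-0.05,0,1.5,0,0,0],[-0.05,0,2.8,0,0,0],[-0.05,0,3.4,0,0,0],[-0.05,0,3.8,0,0,0],[-0.05,0,4,0,0,0],[-0.05,0,4,0,0,0],[-0.05,0,4,0,0,0]]';python3 -m jog '[[0,0,0.05,0,0,0],[0,0,0.1,0,0,0],[0,0,0.15,0,0,0],[0,0,0.15,0,0,0]]'
```

```text
time_s: 31.7
ee_pos: [0.6071, 0.063, 0.2899]
eef_rot: [3.141, -0.0, 1.12]
force: [-0.4, -0.3, -1.3]
grip_width: 0.0139
grip_force: 40.0
time_s: 32.1
ee_pos: [0.607, 0.0629, 0.288]
eef_rot: [-3.142, 0.0, 1.12]
force: [0.9, 0.2, -1.6]
grip_width: 0.0137
grip_force: 40.0
```

```bash
python3 -m jog '[[0,0,0.05,0,0,0],[0,0,0.1,0,0,0],[0,0,0.1,0,0,0],[0,0,0.1,0,0,0]]';python3 -m jog '[[0,0,0.04,0,0,0],[0,0,0.06,0,0,0],[0,0,0.06,0,0,0]]'
```

```text
time_s: 32.5
ee_pos: [0.607, 0.0629, 0.287]
eef_rot: [-3.142, 0.0, 1.12]
force: [0.1, 0.5, -1.3]
grip_width: 0.0137
grip_force: 40.0
time_s: 32.8
ee_pos: [0.607, 0.063, 0.2865]
eef_rot: [3.142, -0.0, 1.12]
force: [-0.9, 0.2, -0.1]
grip_width: 0.0136
grip_force: 40.0
```

```bash
python3 -m jog '[[0,0,0.04,0,0,0],[0,0,0.04,0,0,0]]' && python3 -m jog '[[0,0,0.04,0,0,0],[0,0,0.04,0,0,0],[0,0,0.04,0,0,0],[0,0,-2,0,0,0],[0,0,-5,0,0,0],[0,0,-9,0,0,0],[0,0,-9,0,0,0],[0,0,-9,0,0,0]]' 50; python3 -c "
from h import *
c=pic('pl2');np.savez('pl2.npz',**{k:c[k] for k in('intrinsics','R','t')})
go((.4455,.359,.16),-60.1)"
```

```text
time_s: 33.0
ee_pos: [0.607, 0.0629, 0.2865]
eef_rot: [3.141, -0.0, 1.12]
force: [-3.9, -0.3, 5.3]
grip_width: 0.0139
grip_force: 40.0
time_s: 33.8
ee_pos: [0.607, 0.0629, 0.3765]
eef_rot: [3.14, -0.001, 1.12]
force: [0.3, 0.5, 0.1]
grip_width: 0.0469
grip_force: 0.0
grasp [0.6069 0.0629 0.1949] closeang -25.8 shift cm [ 19.61 -27.43   3.5 ] turn az 0.598 or -2.544 q [ 0.04  0.46  1.37 -0.    1.31  0.49]
```

```bash
python3 -m jog '[[2.8,-3.9,0,0,0,0.1],[5.6,-7.8,0,0,0,0.2],[8.4,-11.7,0.5,0,0,0.3],[11.2,-15.6,1,0,0,0.4],[14,-19.5,1.5,0,0,0.5],[16.8,-23.4,2.5,0,0,0.598],[19.6,-27.4,3.5,0,0,0.598],[19.6,-27.4,3.5,0,0,0.598]]' && python3 -m jog '[[0,0,0,0,0,0],[0,0,0,0,0,0]]'; python3 -c "
from h import *
go((.4455,.359,.041),-60.1)"
```

```text
time_s: 34.65
ee_pos: [0.4429, 0.3625, 0.3381]
eef_rot: [-3.141, 0.004, 0.527]
force: [0.7, 0.0, -0.0]
grip_width: 0.047
grip_force: 0.0
time_s: 34.85
ee_pos: [0.4464, 0.358, 0.3405]
eef_rot: [3.141, 0.001, 0.521]
force: [0.6, -0.3, 0.0]
grip_width: 0.0473
grip_force: 0.0
grasp [0.4464 0.358  0.1601] closeang -60.1 shift cm [-0.02 -0.13 11.91] turn az -0.001 or 3.141 q [ 0.61  0.41  1.53 -0.    1.2   1.66]
```

```bash
python3 -m jog '[[0,-0.1,4,0,0,0],[0,-0.1,8,0,0,0],[0,-0.1,10.5,0,0,0],[0,-0.1,11.6,0,0,0],[0,-0.1,11.9,0,0,0],[0,-0.1,11.9,0,0,0],[0,-0.1,11.9,0,0,0]]' && python3 -m jog '[[0,0,0,0,0,0],[0,0,0,0,0,0],[0,0,0,0,0,0],[0,0,0,0,0,0],[0,0,0,0,0,0],[0,0,0,0,0,0]]' 0 40 && python3 -m jog '[[0,0,-2,0,0,0],[0,0,-6,0,0,0],[0,0,-10,0,0,0],[0,0,-14,0,0,0],[0,0,-14,0,0,0],[0,0,-14,0,0,0]]'; python3 -c "
from h import *
go((.6582,-.1221,.18),-60.1)"
```

```text
time_s: 35.55
ee_pos: [0.4458, 0.3596, 0.2235]
eef_rot: [-3.141, -0.002, 0.521]
force: [0.7, -0.1, -0.2]
grip_width: 0.0469
grip_force: 0.0
time_s: 36.15
ee_pos: [0.4454, 0.3596, 0.2222]
eef_rot: [3.142, -0.0, 0.522]
force: [1.3, -0.8, 1.6]
grip_width: 0.0139
grip_force: 40.0
time_s: 36.75
ee_pos: [0.4452, 0.3596, 0.3621]
eef_rot: [-3.141, -0.001, 0.522]
force: [0.5, -0.3, -2.8]
grip_width: 0.0135
grip_force: 40.0
grasp [0.4452 0.3596 0.1817] closeang -60.1 shift cm [-5.55 52.37  0.16] turn az -0.0 or 3.142 q [0.62 0.39 1.51 0.   1.25 1.66]
```

```bash
python3 -m jog '[[-0.4,4,0,0,0,0],[-0.8,8,0,0,0,0],[-1.3,12,0,0,0,0],[-1.7,16,0,0,0,0],[-2.1,20,0,0,0,0],[-2.5,24,0,0,0,0],[-3,28,0,0,0,0],[-3.4,32,0,0,0,0]]' && python3 -m jog '[[-0.4,4,0,0,0,0],[-0.8,8,0,0,0,0],[-1.3,12,0,0,0,0],[-1.7,16,0,0,0,0],[-2.1,20,0,0,0,0],[-2.1,20,0,0,0,0],[-2.1,20,0,0,0,0],[-2.1,20,0,0,0,0]]'; python3 -c "
from h import *
go((.6582,-.1221,.18),-60.1)"
```

```text
time_s: 37.55
ee_pos: [0.5757, 0.0636, 0.36]
eef_rot: [-3.14, 0.003, 0.522]
force: [0.3, 0.1, -1.6]
grip_width: 0.0135
grip_force: 40.0
time_s: 38.35
ee_pos: [0.6567, -0.1177, 0.3607]
eef_rot: [-3.14, 0.001, 0.522]
force: [0.3, 0.4, -1.3]
grip_width: 0.0133
grip_force: 40.0
grasp [ 0.6567 -0.1177  0.1803] closeang -60.1 shift cm [-0.09  0.45  0.03] turn az 0.001 or -3.141 q [-0.23  0.6   1.2   0.    1.35  0.82]
```

```bash
python3 -m jog '[[-0.1,0.4,0,0,0,0],[-0.1,0.4,2,0,0,0],[-0.1,0.4,4,0,0,0],[-0.1,0.4,4,0,0,0],[-0.1,0.4,4,0,0,0]]'; python3 -c "
from h import *
go((.6582,-.1221,.0968),-60.1)
c=pic('sl1');np.savez('sl1.npz',**{k:c[k] for k in('intrinsics','R','t')})"
```

```text
time_s: 38.85
ee_pos: [0.6581, -0.1221, 0.3226]
eef_rot: [3.141, -0.0, 0.522]
force: [0.1, 0.8, -1.3]
grip_width: 0.0136
grip_force: 40.0
grasp [ 0.6581 -0.1221  0.1422] closeang -60.1 shift cm [0.01 0.   4.54] turn az 0.001 or -3.141 q [-0.24  0.64  1.23 -0.    1.28  0.81]
```

```bash
python3 -m jog '[[0,0,1.5,0,0,0],[0,0,2.8,0,0,0],[0,0,3.6,0,0,0],[0,0,4,0,0,0],[0,0,4.2,0,0,0],[0,0,4.2,0,0,0],[0,0,4.2,0,0,0]]' && python3 -m jog '[[0,0,0.1,0,0,0],[0,0,0.2,0,0,0],[0,0,0.25,0,0,0],[0,0,0.25,0,0,0]]'
```

```text
time_s: 39.6
ee_pos: [0.6581, -0.1225, 0.2805]
eef_rot: [3.141, -0.0, 0.522]
force: [0.5, -0.1, -2.0]
grip_width: 0.0136
grip_force: 40.0
time_s: 40.0
ee_pos: [0.658, -0.1225, 0.2775]
eef_rot: [-3.142, 0.0, 0.522]
force: [0.1, 0.1, -1.5]
grip_width: 0.0136
grip_force: 40.0
```

```bash
python3 -m jog '[[0,0,0.04,0,0,0],[0,0,0.06,0,0,0],[0,0,0.06,0,0,0],[0,0,0.06,0,0,0]]'
```

```text
time_s: 40.4
ee_pos: [0.658, -0.1225, 0.2772]
eef_rot: [3.141, -0.0, 0.522]
force: [-2.0, 1.3, 1.8]
grip_width: 0.0137
grip_force: 40.0
```

```bash
python3 -m jog '[[0,0,0.03,0,0,0],[0,0,0.03,0,0,0],[0,0,0.03,0,0,0]]'
```

```text
time_s: 40.7
ee_pos: [0.658, -0.1225, 0.2772]
eef_rot: [3.141, -0.0, 0.522]
force: [-2.3, 0.6, 5.6]
grip_width: 0.0134
grip_force: 40.0
```

```bash
python3 -m jog '[[0,0,0,0,0,0],[0,0,0,0,0,0],[0,0,0,0,0,0],[0,0,-2,0,0,0],[0,0,-5,0,0,0],[0,0,-9,0,0,0],[0,0,-12,0,0,0],[0,0,-12,0,0,0]]' 50 && python3 -c "
from h import *
c=pic('f1');np.savez('f1.npz',**{k:c[k] for k in('intrinsics','R','t')})" && python3 -m jog '[[1.5,-4,0,0,0,0],[3,-8,0,0,0,0],[4.5,-12,-1,0,0,0],[6,-16,-2,0,0,0],[7.5,-20,-2,0,0,0],[7.5,-20,-2,0,0,0],[7.5,-20,-2,0,0,0],[7.5,-20,-2,0,0,0]]' && python3 -c "
from h import *
c=pic('f2');np.savez('f2.npz',**{k:c[k] for k in('intrinsics','R','t')})
s=ctrl.camera('scene')['img'][150:260,215:385];d=ctrl.camera('side')['img'][160:300,195:395]
f1=cv2.imread('pics/f1.png')[90:290,145:410];f2=cv2.imread('pics/f2.png')[90:290,145:410]
r=lambda i:cv2.resize(i,(400,300),interpolation=cv2.INTER_CUBIC)
cv2.imwrite('pics/final.png',np.vstack([np.hstack([r(f1),r(f2)]),np.hstack([r(s),r(d)])]))
print(ctrl.get_obs()['ee_pos'])"
```

```text
time_s: 41.5
ee_pos: [0.658, -0.1225, 0.4016]
eef_rot: [3.136, -0.005, 0.522]
force: [0.8, -0.4, 0.4]
grip_width: 0.0469
grip_force: 0.0
time_s: 42.35
ee_pos: [0.6236, 0.0872, 0.4156]
eef_rot: [-3.141, 0.001, 0.521]
force: [0.0, 0.1, 0.4]
grip_width: 0.0468
grip_force: 0.0
[0.62359569 0.08704149 0.41618153]
```

View pics/final.png

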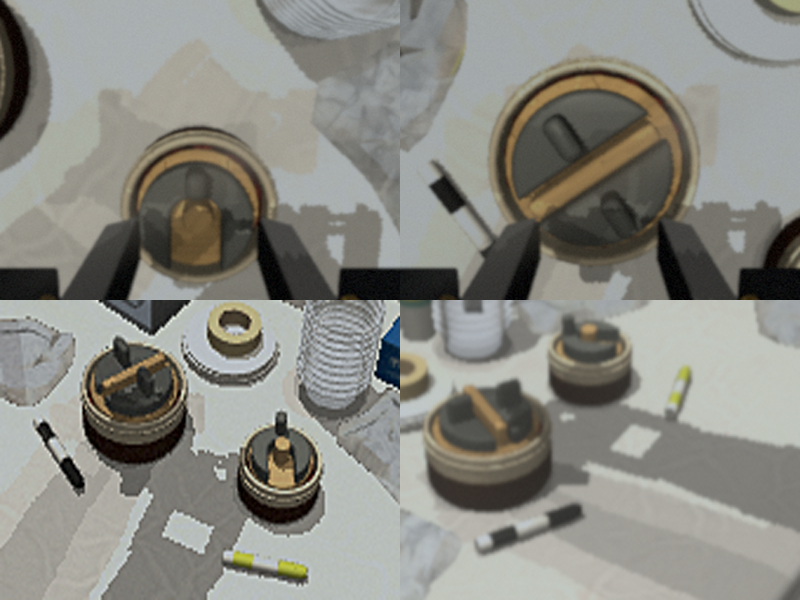

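The montage shows both half-moons flat on the large lid, on either side of the bar with their straight sides along it. The slotted weight is flat on the small lid with the knob in the end of its slot at (195,215), and both pens are where they started.

```bash
python3 -c "
from station import ctrl
print(ctrl.hand_in())"
```

```text
the job is handed in; nothing more can be done
None
```

The job is handed in at about 42 s, with no verdict returned: the last pictures show both drop lids flat in their crocks, the half-moon weights lying along either side of the bar, the slotted weight with the knob in the end of its slot, and both pens where they were.

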